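Find the loose bolt and hold its cap open

ROBOT

A 7-joint arm with a two-finger parallel gripper is mounted at the origin on the work surface. World frame = base frame: x ahead of the robot, y to its left, z up, the work surface at z = 0. Lengths are in mm, angles in rad, forces in N, time in s.
With the tool pointing down it reaches from about 400 to 900 mm from the base axis. Payload 5.6 kg.
Tool frame: the origin (TCP) lies midway between the tips of the shut fingers; the grasp point (between the pads) lies 19 mm behind it; z points along the fingers, y is the line along which they close (so a half turn about z gives the same grasp; the last joint's range is limited). The gripper opens to 92 mm and grips with 3 to 60 N. Pads are 20 mm wide; open, the fingers measure 128 mm over their backs; the gripper's body (75 mm by 189 mm) begins 69 mm behind the grasp point.
Start: joints at [-1.155, 0.468, -0.012, 1.603, 0.006, 1.071, -0.056], TCP at [287.908, 582.768, 185.692] pointing down, gripper open.
Joint ranges: [-2.53, 2.53], [-0.31, 2.02], [-1.57, 1.55], [0.28, 2.44], [-1.29, 4.43], [0.15, 1.84], [-2.92, 2.92]. Speed limits (rad/s): [2.57, 2.57, 3.14, 3.14, 3.14, 3.14, 3.14].

INTERFACE

Orientations are given as a rotation vector (axis times angle).
In Python, from cell import robot, grip, kin, viewer gives the robot as it stands. Calls block until the motion is done:
- robot.movep(position, orientation): joint-space move of the TCP to a pose.
- robot.servo_line(position, feed=150, rotation=None): straight line of the TCP; rotation=None keeps the orientation; feed is the mean speed in mm/s.
- robot.goto_joints(angles): joint-space move.
- grip(opening, newtons=None): opening from 0.0 (shut) to 1.0 (fully open); newtons is the grip in N (None keeps the last); returns when the fingers have stopped.
- robot.hold(seconds).
- kin.ik(position, orientation): joint angles nearest the present ones, or None.
- robot.observe(): the state.
- viewer.read_camera(name): name is "scene" or "side" or "wrist"; returns the picture (420x560x3 uint8, red, green, blue); there is no depth.
- viewer.camera_info(name): a dict with "camera_matrix" (3x3 intrinsics, pixels), "k1" (the pictures are not rectified: a ray, as slopes to the right and down, at radius r is drawn at 1 + k1 r^2 times it, then the intrinsics apply), "R" (3x3) and "t" (3): a world point X has camera coordinates R X + t. Camera axes: x right, y down, z forward; pixel columns grow to the right and rows downward; lengths in mm; the calibration is good to about 2 mm. A picture is of the moment at which its call begins: read the wrist's pose just before it. camera_info takes no time and is no camera call; for the wrist camera it gives the pose at the moment of the call.
A pose or a line that the arm cannot do raises robot.IKError and nothing moves.
- robot.job_done(): hands the job in; it is judged then, once.
Trained networks look in the newest picture that a camera, given by its name, has taken for a name from the list of things; names that differ only in an ending like _2 or _b are one class to them, and where a whole thing is asked for, a point or a joint stands for the part that bears it (a point fixed in the world has none). Each returns a list of dicts, best first, with "confidence" (0 to 1); they miss things now and then, are a little off and sometimes report something else, mostly with a low value. They report only what shows in the picture. A call takes as long as a camera call.
- viewer.silhouettes(name, camera): "mask" (420x560 bool, what is visible of it).
- viewer.pinpoint(name, camera): "at" ([x, y, z] in mm, in the coordinates of the camera as it stood for that picture, good to about 4 mm: a listed point, or the origin of a listed thing).
The state is a dict: "t": time; "joints": joint angles; "joint_velocities": joint speeds; "joint_torque": joint torques, N m; "tcp_pos": TCP position; "tcp_rot": TCP orientation; "contact_force": force on the tool from outside, world axes, zero at the start; "wrist_torque": the same for the moment, N m; "grip_width": opening from 0.0 (shut) to 1.0 (fully open); "grip_force": force on a finger pad.
Only numpy, scipy, OpenCV 4.12 (cv2) and the standard library are available. Lean on these libraries where they do the work, as an engineer would, in place of code of your own. Each camera call takes 0.05 s, during which the arm holds its last target. There are 200 camera calls.

TASK

Going along the row from left to right (seen from the robot), tap the end of each of the three capped bolts on the galvanised frame, without hammering it, to find the loose one, which drops under the tap. Then lift the loose bolt's hinged cap by its tab to at least 60 degrees and finish while still holding it open there, so that a workmate can get a spanner on the nut: the cap springs shut if let go. Keep the other two caps shut and leave everything else on the bench where it is.

Things in the scene. Friction and masses are not known exactly. Their poses are not given: they have to be found in the camera images.
- frame: galvanised frame corner on the bench, fixed: a 60 x 60 mm square tube (rail), 500 mm long along its y, a tube stub from its middle to its +x, an 8 mm gusset plate on top (plate top 68 mm above the bench, bare rail 60). Origin under the rail's middle. +y: the left end seen from the robot. The three capped bolts stand on the rail's middle line at about y = +95, 0, -95 mm here (within 7 mm)
- bolt_a: black base of one of three alike bolts, each under a hinged cap 58 mm across, 31 mm high; its place in the row is drawn anew: go by position. Origin on the bolt's axis, 0 to 4 mm above the gusset plate; -x points to the cap's tab; hinge along y, at x = +33, z = 14 mm
- end_a: this bolt's upper end: a steel rod 16 mm across standing 10 mm out of a 28 mm hole in its shut cap's top (a dust ring hides the nut). Origin at the middle of its flat tip, 41 mm above the base's origin: tap here, downward. Unseen, one of the three is loose: pushed with about 4 N it drops 6 mm and stays down; the others do not give
- drop_a (a joint): how far this bolt has dropped: 0 as found; 0.006 m for the loose bolt once tapped fully down; a tight bolt stays at 0. Its cap and base do not move with it
- cap_a_tab (a point): grip point on the thumb tab of bolt_a's cap, mid-thickness, 43 mm from the bolt's axis and 14 mm outside the cap's rim, 77 mm from the hinge axis. Tab: 18 mm wide along the hinge, 6 mm thick, 20 mm out from the rim; it overhangs the rail's near edge, with free space below
- cap_a (a joint): opening of bolt_a's cap: 0 shut, 1.57 upright, stop at 1.75 rad. The tab goes up and over, away from the robot. Sprung: 0.6 N at the tab to start, 1.6 N at 1.2 rad; snaps shut when let go
- bolt_b: black base of one of three alike bolts, each under a hinged cap 58 mm across, 31 mm high; its place in the row is drawn anew: go by position. Origin on the bolt's axis, 0 to 4 mm above the gusset plate; -x points to the cap's tab; hinge along y, at x = +33, z = 14 mm
- end_b: this bolt's upper end: a steel rod 16 mm across standing 10 mm out of a 28 mm hole in its shut cap's top (a dust ring hides the nut). Origin at the middle of its flat tip, 41 mm above the base's origin: tap here, downward. Unseen, one of the three is loose: pushed with about 4 N it drops 6 mm and stays down; the others do not give
- drop_b (a joint): how far this bolt has dropped: 0 as found; 0.006 m for the loose bolt once tapped fully down; a tight bolt stays at 0. Its cap and base do not move with it
- cap_b_tab (a point): grip point on the thumb tab of bolt_b's cap, mid-thickness, 43 mm from the bolt's axis and 14 mm outside the cap's rim, 77 mm from the hinge axis. Tab: 18 mm wide along the hinge, 6 mm thick, 20 mm out from the rim; it overhangs the rail's near edge, with free space below
- cap_b (a joint): opening of bolt_b's cap: 0 shut, 1.57 upright, stop at 1.75 rad. The tab goes up and over, away from the robot. Sprung: 0.6 N at the tab to start, 1.6 N at 1.2 rad; snaps shut when let go
- bolt_c: black base of one of three alike bolts, each under a hinged cap 58 mm across, 31 mm high; its place in the row is drawn anew: go by position. Origin on the bolt's axis, 0 to 4 mm above the gusset plate; -x points to the cap's tab; hinge along y, at x = +33, z = 14 mm
- end_c: this bolt's upper end: a steel rod 16 mm across standing 10 mm out of a 28 mm hole in its shut cap's top (a dust ring hides the nut). Origin at the middle of its flat tip, 41 mm above the base's origin: tap here, downward. Unseen, one of the three is loose: pushed with about 4 N it drops 6 mm and stays down; the others do not give
- drop_c (a joint): how far this bolt has dropped: 0 as found; 0.006 m for the loose bolt once tapped fully down; a tight bolt stays at 0. Its cap and base do not move with it
- cap_c_tab (a point): grip point on the thumb tab of bolt_c's cap, mid-thickness, 43 mm from the bolt's axis and 14 mm outside the cap's rim, 77 mm from the hinge axis. Tab: 18 mm wide along the hinge, 6 mm thick, 20 mm out from the rim; it overhangs the rail's near edge, with free space below
- cap_c (a joint): opening of bolt_c's cap: 0 shut, 1.57 upright, stop at 1.75 rad. The tab goes up and over, away from the robot. Sprung: 0.6 N at the tab to start, 1.6 N at 1.2 rad; snaps shut when let go
- washer: loose steel washer, 44 mm across, 4 mm thick, lying on the rail near its left end; leave it. Origin under its centre
- spare_bolt: loose bolt standing on its head (30 mm across flats, 58 mm tall) on the rail near its right end; leave it. Origin under its centre
- socket: wrench socket, 39 mm across, 52 mm tall, standing on the gusset plate over the stub, behind the middle bolt; leave it. Origin under its centre
- wrench: wrench 240 mm long lying on the bench to the left; leave it. Its x axis runs along it, origin at its middle on the bench
- cleaner: bottle, 72 mm across, 200 mm tall, on the bench beyond the right end of the rail; leave it. Origin under its centre
- magnet: flat welding magnet 85 x 85 x 16 mm on the bench to the right; leave it. Origin under its centre
- tin: tin 90 mm across, 100 mm tall, on the bench beyond the left end of the rail; leave it. Origin under its centre

How it is judged:
By the outcome, as a careful person would: the job done as asked, in the order asked, and still so for the second after the job is handed in, while the arm keeps its last pose, push and grip.
It also fails if it takes over 40 s, if anything falls off the work surface, if the arm or the gripper's body presses on something with over 40 N, if the wrist force passes 120 N, or if a joint passes its speed limit or range.

## Working session

There is one attempt and no reset: what is moved stays moved. The work goes in short steps, each a Python script; the robot and the scene stay as the last script left them, time stands still between calls to the robot, and variables do not carry over. Pictures are saved under pics/ and viewed, at most 10 in all, crops included, and the job is handed in when it is done.

```bash
mkdir -p pics; ls
cat > h.py <<'E'
import numpy as np, cv2
from cell import robot, grip, kin, viewer
def w(name,cam,info,n=4,mc=0.3):
    out=[]
    for d in viewer.pinpoint(name,cam)[:n]:
        if d["confidence"]>mc:
            R=np.array(info["R"]);t=np.array(info["t"])
            out.append((round(d["confidence"],2),(R.T@(np.array(d["at"])-t)).round(1).tolist()))
    return out
def shot(cam,fn=None):
    i=viewer.camera_info(cam); im=viewer.read_camera(cam)
    if fn: cv2.imwrite("pics/"+fn,im[:,:,::-1])
    return i,im
E
python3 - <<'E'
from h import *
ims=[]
for c in("scene","side"):
    i,im=shot(c);ims.append(im)
    for n in("end_a","cap_a_tab","bolt_a","frame"): print(c,n,w(n,c,i))
cv2.imwrite("pics/a.png",cv2.resize(np.vstack(ims)[:,:,::-1],(400,600)))
cv2.imwrite("pics/scene.png",ims[0][:,:,::-1]);
print(robot.observe()); print(i)
E
```

```text
pics
scene end_a [(0.59, [576.7, -113.4, 108.8]), (0.56, [571.7, -18.3, 109.7]), (0.48, [675.9, -5.4, 67.0]), (0.41, [555.8, 76.6, 112.1])]
scene cap_a_tab [(0.71, [534.2, -111.3, 99.3])]
scene bolt_a [(0.88, [578.6, -115.0, 71.1]), (0.73, [569.9, -16.2, 71.4]), (0.57, [558.1, 80.5, 70.6])]
scene frame [(0.7, [569.0, -23.1, 2.9])]
side end_a [(0.57, [581.3, -112.6, 114.7]), (0.57, [570.3, -19.8, 111.7]), (0.55, [558.0, 78.1, 114.9]), (0.55, [532.0, -112.3, 97.9])]
side cap_a_tab [(0.61, [532.2, -113.6, 99.1])]
side bolt_a [(0.66, [552.5, 75.2, 80.6]), (0.61, [569.5, -16.8, 69.1])]
side frame [(0.66, [567.6, -25.3, -5.6])]
{'t': 0.5, 'joints': array([-1.15499712,  0.46751452, -0.01158196,  1.60274066,  0.0060164 ,
        1.07136622, -0.05631429]), 'joint_velocities': array([-2.93270537e-04, -5.15110085e-04, -5.94292939e-05, -3.02739494e-03,
       -2.99494704e-04, -1.49447975e-03, -1.82949429e-03]), 'joint_torque': array([-6.79813984e-04, -5.19970751e+01, -1.24303659e-02, -2.43842590e+01,
       -5.66824176e-02,  1.20380518e-02,  3.63109802e-05]), 'tcp_pos': array([287.91992567, 582.74851358, 185.6660668 ]), 'tcp_rot': array([ 7.14505024e-01,  3.05919877e+00, -8.01383439e-06]), 'contact_force': array([ 0.56880166, -0.17630331, -0.35777536]), 'wrist_torque': array([-0.03312836, -0.03867152, -0.03524554]), 'grip_force': 0.0, 'grip_width': 0.9974088632832331}
{'camera_matrix': array([[454.55862883,   0.        , 280.72678475],
       [  0.        , 454.55862883, 208.25421256],
       [  0.        ,   0.        ,   1.        ]]), 'k1': -0.0032397560012073644, 'R': array([[ 0.92714547, -0.37446219,  0.01339228],
       [-0.20138071, -0.52810992, -0.82495195],
       [ 0.31598591,  0.76215352, -0.56504418]]), 't': array([-509.03315828,  194.83364526, 1026.47117613])}
```

View pics/a.png

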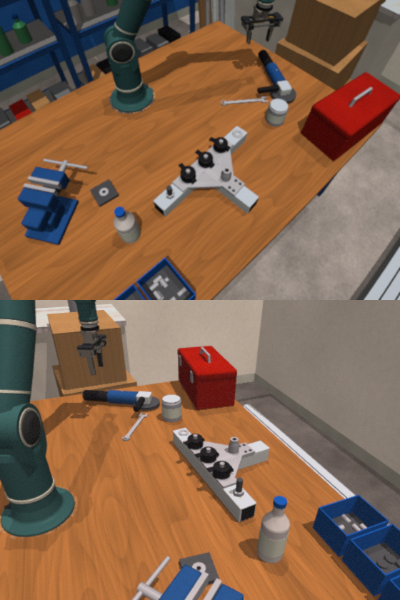

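The overview shows the row running slightly yawed, with the left bolt near (557, 78) and the right bolt near (579, -113). The arm is clear at the left rear. Next I'll look from close by with the wrist camera.

```bash
cat > m.py <<'E'
from h import *
from scipy.spatial.transform import Rotation as Rn
yaw=np.radians(6.3)
def ori(pitch,yaw=yaw,flip=False):
    # tool z: pitch 0 = horizontal ahead, 90 = down ; tool y along the hinge
    p=np.radians(pitch);c,s=np.cos(yaw),np.sin(yaw)
    z=np.array([np.cos(p)*c,np.cos(p)*s,-np.sin(p)]);y=np.array([-s,c,0])*(-1 if flip else 1)
    return Rn.from_matrix(np.column_stack([np.cross(y,z),y,z])).as_rotvec()
E
python3 - <<'E'
from m import *
o=robot.observe();print(Rn.from_rotvec(o['tcp_rot']).as_matrix().round(2).tolist())
for f in(0,1):
    for p,pos in((90,[570,-18,300]),(40,[530,80,110]),(40,[530,-110,110])): print(f,p,kin.ik(pos,ori(p,flip=f)))
robot.servo_line([288,560,300])
best=None
js=[kin.ik([540,-18,330],ori(90,flip=f)) for f in(0,1)]
now=robot.observe()['joints']
js=[j for j in js if j is not None]; j=min(js,key=lambda j:np.abs(j-now).max());robot.goto_joints(j)
grip(0.0)
for k,pos in enumerate(([540,-18,330],[500,-18,300])):
    if k: robot.servo_line(pos)
    i,im=shot("wrist",f"w{k}.png")
    for n in("end_a","cap_a_tab","bolt_a"): print(n,w(n,"wrist",i,5))
o=robot.observe();print(o['t'],o['tcp_pos'],o['tcp_rot'],o['grip_width'],o['contact_force'])
E
```

```text
[[-0.9, 0.44, 0.0], [0.44, 0.9, -0.0], [-0.0, 0.0, -1.0]]
0 90 [-0.33841045  0.23556757  0.37762718  1.68415256 -0.09114049  1.23920541
  1.74021194]
0 40 None
0 40 None
1 90 [-0.64107874  0.26963406  0.76128327  1.70172768 -0.19499009  1.2481948
 -1.29646185]
1 40 None
1 40 None
end_a [(0.91, [574.3, -18.2, 111.5]), (0.66, [578.1, -115.6, 112.8]), (0.63, [560.8, 72.3, 111.0])]
cap_a_tab [(0.98, [532.0, -115.7, 96.8])]
bolt_a [(0.86, [576.9, -18.9, 67.1]), (0.64, [565.6, 74.9, 70.7]), (0.6, [578.1, -112.1, 71.9])]
end_a [(0.9, [558.8, 73.8, 113.0]), (0.78, [578.1, -115.8, 112.6]), (0.78, [573.9, -17.4, 112.4])]
cap_a_tab [(0.94, [533.5, -113.9, 96.1])]
bolt_a [(0.91, [579.2, -112.9, 73.2]), (0.9, [574.4, -17.9, 70.3]), (0.66, [560.6, 72.5, 71.0])]
5.9167 [501.00122189 -18.03716029 300.5561378 ] [3.13638486e+00 1.72547673e-01 1.89786587e-03] 0.005895534042641406 [ 0.09379247 -0.2195501   0.50051065]
```

View pics/w0.png

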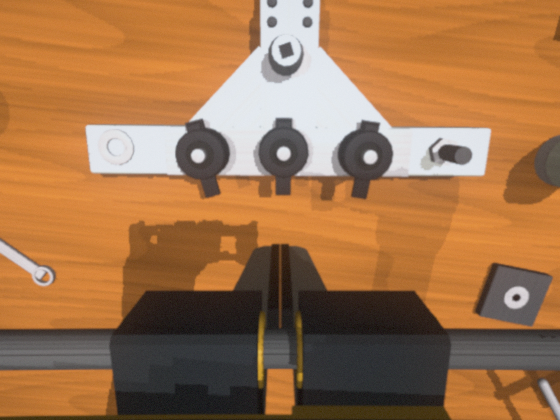

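The wrist view shows the rod tips near pixels (199,156), (284,154) and (370,157). The left and right tabs are yawed differently, ending at about (210,192) and (360,192), so each cap needs its own yaw. I'll tap left to right with a guarded descent.

Run:
```python
from m import *
for n in("cap_b_tab","cap_c_tab"): print(n,w(n,"wrist",viewer.camera_info("wrist"),5))
rot=robot.observe()['tcp_rot']
for k,(x,y) in enumerate(((558.5,75),(572.5,-17.8),(578.3,-114.5))):
    robot.servo_line([x,y,160 if k else 200],feed=150); robot.servo_line([x,y,122],feed=80); robot.hold(.2)
    b=robot.observe()['contact_force'].copy(); log=[];z=122
    while z>101:
        z-=0.5; robot.servo_line([x,y,z],feed=15); o=robot.observe(); f=(o['contact_force']-b)[2]
        log.append((z,round(o['tcp_pos'][2],2),round(f,2)))
        if f>9: break
    robot.hold(.15);o=robot.observe();print(k,log[-20:],'end',o['tcp_pos'].round(2),(o['contact_force']-b).round(1),o['t'])
    robot.servo_line([x,y,160],feed=100)
    if z<=101: print('no contact?');break
```

```text
cap_b_tab [(0.65, [517.9, 59.1, 95.0])]
cap_c_tab [(0.68, [527.6, -22.7, 93.4])]
0 [(110.5, np.float64(110.47), np.float64(-0.5)), (110.0, np.float64(109.95), np.float64(0.33)), (109.5, np.float64(109.45), np.float64(0.54)), (109.0, np.float64(108.98), np.float64(0.39)), (108.5, np.float64(108.47), np.float64(0.35)), (108.0, np.float64(107.97), np.float64(0.45)), (107.5, np.float64(107.48), np.float64(0.97)), (107.0, np.float64(106.96), np.float64(0.42)), (106.5, np.float64(106.46), np.float64(0.67)), (106.0, np.float64(105.98), np.float64(0.85)), (105.5, np.float64(105.47), np.float64(1.7)), (105.0, np.float64(104.96), np.float64(0.78)), (104.5, np.float64(104.44), np.float64(0.87)), (104.0, np.float64(103.95), np.float64(1.18)), (103.5, np.float64(103.45), np.float64(0.18)), (103.0, np.float64(102.98), np.float64(0.26)), (102.5, np.float64(102.46), np.float64(-0.67)), (102.0, np.float64(101.98), np.float64(0.24)), (101.5, np.float64(101.47), np.float64(1.23)), (101.0, np.float64(100.97), np.float64(0.37))] end [558.49  74.99 101.  ] [ 0.2 -0.6  0.4] 19.1333
no contact?
```

Run:
```python
from m import *
o=robot.observe();print(o['t'],o['tcp_pos'],o['contact_force'],o['grip_width'])
ims=[]
for c in("scene","side","wrist"):
    i,im=shot(c)
    for n in("end_a","bolt_a"):print(c,n,w(n,c,i,5))
    K=np.array(i['camera_matrix'])
    p=np.array(i['R'])@[565,-20,112]+i['t'];u=(K@(p/p[2]))[:2].astype(int)
    if c!="wrist":
        cr=im[max(u[1]-70,0):u[1]+70,max(u[0]-93,0):u[0]+93]; print(u)
        # project estimated left tip
        ims.append(cv2.resize(cr,(400,300)))
    else: ims.append(cv2.resize(im,(400,300)))
ims.append(np.zeros_like(ims[0]))
cv2.imwrite("pics/b.png",np.vstack([np.hstack(ims[:2]),np.hstack(ims[2:])])[:,:,::-1])
```

```text
19.875 [558.08512077  75.10940222 159.66072322] [ 0.55869357 -0.29288168  0.46239732] 0.0059594408788712335
scene end_a [(0.59, [557.9, 76.8, 114.8]), (0.5, [574.0, -19.5, 111.3]), (0.45, [579.6, -113.4, 111.3])]
scene bolt_a [(0.8, [558.0, 75.5, 72.4]), (0.76, [573.2, -17.1, 72.9]), (0.69, [581.2, -115.9, 69.5])]
[285 216]
side end_a [(0.58, [567.8, -21.0, 112.6]), (0.53, [554.7, 76.5, 112.6])]
side bolt_a [(0.81, [568.7, -17.6, 73.1]), (0.75, [553.5, 72.7, 74.4]), (0.64, [573.1, -111.5, 75.5])]
[290 207]
wrist end_a [(0.93, [571.9, -20.7, 113.5]), (0.69, [563.0, 74.8, 112.1])]
wrist bolt_a [(0.92, [561.6, 72.0, 69.7]), (0.88, [577.3, -16.5, 68.3]), (0.7, [577.4, -113.9, 77.3])]
```

View pics/b.png

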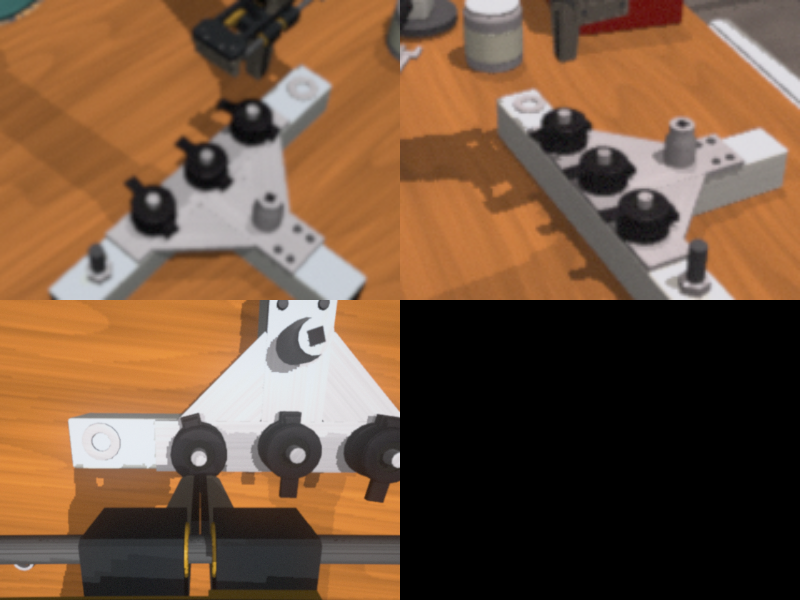

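```bash
cat >> m.py <<'E'
from scipy.optimize import least_squares
def proj(i,X):
    p=np.array(i['R'])@np.asarray(X,float)+i['t'];s=p[:2]/p[2];s=s*(1+i['k1']*(s@s));K=np.array(i['camera_matrix']);return K[:2,:2]@s+K[:2,2]
def tri(obs,X0):
    r=least_squares(lambda X:np.concatenate([proj(i,X)-u for i,u in obs]),X0);return r.x.round(1),np.abs(r.fun).max().round(1)
E
python3 - <<'E'
from m import *
I={c:viewer.camera_info(c) for c in("scene","side","wrist")}
tcp=robot.observe()['tcp_pos']
for c in I: print(c,'tcp',proj(I[c],tcp).round(1),'tip est',proj(I[c],[558.5,75,112]).round(1))
print(tri([(I['scene'],(312,179.5)),(I['side'],(274.2,165))],tcp),tri([(I['scene'],(309,196)),(I['side'],(273.7,190.2))],[558,75,112]),
 tri([(I['scene'],(309,196)),(I['side'],(273.7,190.2)),(I['wrist'],(199*1.4,(458-300)*1.4))],[558,75,112]))
ims=[]
for c in("scene","side"):
    im=shot(c)[1];u=proj(I[c],tcp).astype(int); cv2.circle(im,tuple(int(v) for v in u),1,(255,0,0),-1)
    v=proj(I[c],[558.5,75,112]).astype(int); cv2.circle(im,tuple(int(a) for a in v),1,(0,255,0),-1)
    ims.append(cv2.resize(im[u[1]-35:u[1]+45,u[0]-40:u[0]+40],(400,400),interpolation=cv2.INTER_NEAREST))
cv2.imwrite("pics/c.png",np.hstack(ims)[:,:,::-1])
E
```

```text
scene tcp [310.1 186.6] tip est [308.9 197.2]
side tcp [274.  173.7] tip est [274.  189.4]
wrist tcp [278.1 244.9] tip est [278.3 221.7]
(array([559. ,  78.8, 184.5]), np.float64(0.7)) (array([556.8,  76.5, 110.8]), np.float64(0.8)) (array([558.5,  74.9, 111.4]), np.float64(1.4))
```

View pics/c.png

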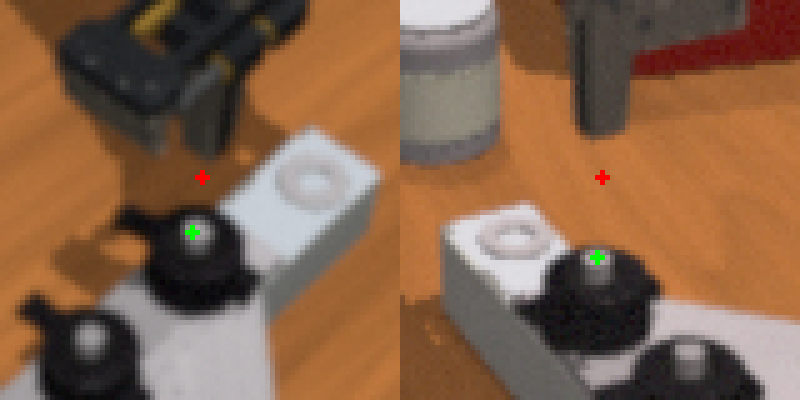

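Run:
```python
from m import *
i,im=shot("wrist");t=robot.observe()['tcp_pos']
for d in(0,12,24): print(d,proj(i,t+[0,0,d]).round(1), proj(i,t+[10,0,d]).round(1))
R=np.array(i['R']);print('cam',(-R.T@i['t']).round(1),R[2].round(2),t)
cv2.imwrite("pics/d.png",cv2.resize(im[190:330,190:370],(720,560))[:,:,::-1])
```

```text
0 [278.  244.9] [280. 228.]
12 [277.9 252.4] [280.  234.6]
24 [277.8 260.9] [280. 242.]
cam [627.7  81.6 358.4] [-0.25 -0.03 -0.97] [558.46706158  74.96836626 159.94472642]
```

View pics/d.png

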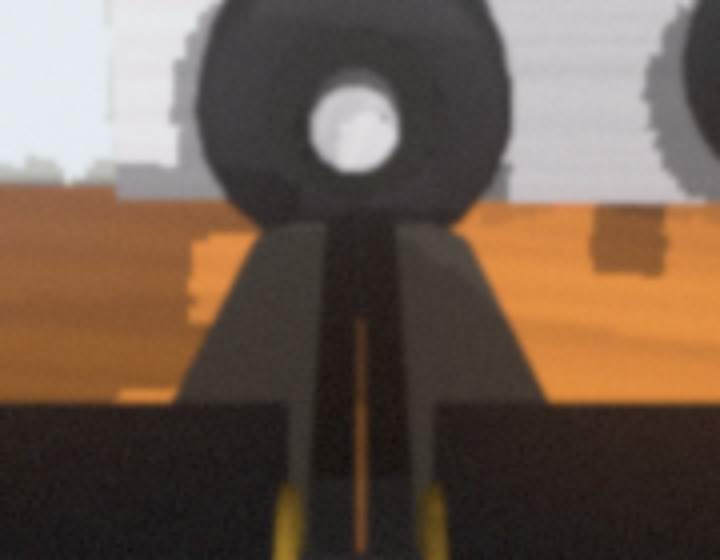

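All three views agree that the real fingertips end about 25 mm behind the reported TCP. That is why the first descent touched nothing. I'll check which tool pitches are reachable before spending more robot time.

Run:
```python
from m import *
print(robot.observe()['t'],robot.observe()['joints'].round(2))
T={'L':[518,59,96],'M':[529,-22,96],'R':[533,-114,96]};B={'L':[558.5,75,71],'M':[572.5,-18,71],'R':[578.3,-114.5,71]}
for n in T:
    t=np.array(T[n],float);b=np.array(B[n],float);d=b-t;yw=np.arctan2(d[1],d[0]);print(n,'yaw',np.degrees(yw).round(1),np.hypot(*d[:2]).round(1))
    ex=np.array([np.cos(yw),np.sin(yw),0]);h=b+33*ex+[0,0,14];r=b-43*ex+[0,0,26]-h
    for f in(0,1):
        for th in(0,35,70):
            c,s=np.cos(np.radians(th)),np.sin(np.radians(th));rx=r@ex
            p=h+ex*(rx*c+r[2]*s)+np.array([0,0,-rx*s+r[2]*c])
            ok=[]
            for pt in range(30,125,5):
                o=ori(pt,yw,f);z=Rn.from_rotvec(o).as_matrix()[:,2]
                j=kin.ik(p+35*z,o)
                if j is not None: ok.append((pt,round(float(j[6]),1)))
            print(f,th,p.round(),ok[:1],ok[-1:])
```

```text
20.475 [-0.67  0.39  0.6   1.87 -0.26  0.96 -1.41]
L yaw 21.6 43.5
0 0 [519.  59.  97.] [(55, 0.2)] [(120, 1.0)]
0 35 [538.  67. 138.] [(50, 0.1)] [(120, 1.0)]
0 70 [576.  82. 161.] [(40, -0.2)] [(120, 1.2)]
1 0 [519.  59.  97.] [(55, 1.7)] [(120, -1.2)]
1 35 [538.  67. 138.] [(50, 1.8)] [(120, -1.2)]
1 70 [576.  82. 161.] [(40, 2.1)] [(120, -1.2)]
M yaw 5.3 43.7
0 0 [530. -22.  97.] [(55, 0.1)] [(120, 1.6)]
0 35 [550. -20. 138.] [(50, -1.3)] [(120, 1.6)]
0 70 [591. -16. 161.] [(35, -1.1)] [(120, 1.6)]
1 0 [530. -22.  97.] [(55, 1.7)] [(120, -1.2)]
1 35 [550. -20. 138.] [(50, 1.9)] [(120, -1.2)]
1 70 [591. -16. 161.] [(40, 1.8)] [(120, -1.2)]
R yaw -0.6 45.3
0 0 [ 535. -114.   97.] [(50, -1.2)] [(120, 1.6)]
0 35 [ 556. -114.  138.] [(45, -1.5)] [(120, 1.6)]
0 70 [ 597. -115.  161.] [(30, -1.3)] [(120, 1.6)]
1 0 [ 535. -114.   97.] [(50, 1.9)] [(120, -1.1)]
1 35 [ 556. -114.  138.] [(45, 2.0)] [(120, -1.2)]
1 70 [ 597. -115.  161.] [(35, 1.9)] [(120, -1.2)]
```

Run:
```python
from m import *
zc=[]
for k,(x,y) in enumerate(((558.5,75),(572.5,-17.8),(578.3,-114.5))):
    if k: robot.servo_line([x,y,101],feed=250)
    z0=92 if not zc else max(zc[0],zc[-1])+3.5
    b=robot.observe()['contact_force'][2]
    robot.servo_line([x,y,z0],feed=150 if k==0 else 60); z=z0
    log=[]; first=None
    f=robot.observe()['contact_force'][2]-b; 
    while f<7 and z>72:
        z-=1; robot.servo_line([x,y,z],feed=30); o=robot.observe(); f=o['contact_force'][2]-b
        log.append((z,round(float(o['tcp_pos'][2]),1),round(float(f),1)))
        if first is None and f>2: first=z
    zc.append(first or z); print(k,first,log,o['t'])
    robot.servo_line([x,y,101],feed=200)
    if z<=72: print("none");break
print(robot.observe()['t'])
```

```text
0 83 [(91, 91.9, -0.1), (90, 90.1, 0.6), (89, 88.9, -0.2), (88, 87.9, 1.0), (87, 86.9, -0.1), (86, 85.9, 0.4), (85, 84.9, 0.6), (84, 84.0, 0.9), (83, 83.7, 6.8), (82, 83.6, 14.0)] 23.575
1 80.5 [(85.5, 85.7, -0.3), (84.5, 84.5, -1.3), (83.5, 83.4, 0.8), (82.5, 82.4, 1.1), (81.5, 81.6, 1.6), (80.5, 80.6, 3.2), (79.5, 79.5, 3.2), (78.5, 78.4, 3.0), (77.5, 77.4, 3.3), (76.5, 76.4, 3.1), (75.5, 76.0, 7.2)] 27.4917
2 85.5 [(85.5, 85.6, 2.2), (84.5, 84.5, 1.7), (83.5, 84.2, 5.8), (82.5, 84.1, 12.3)] 29.6917
29.9417
```

The middle bolt is loose: it gave about 6 mm at 3 N, while the other two stopped hard. About 10 s are left. I'll locate the middle tab and check reach from here, then lift in one go.

```bash
cat >> m.py <<'E'
b=np.array([572.5,-18,70.5]);OFF=28+12
def way(th,pitch,tab,yw,back=0):
    ex=np.array([np.cos(yw),np.sin(yw),0]);h=tab+76*ex-[0,0,12]
    c,s=np.cos(np.radians(th)),np.sin(np.radians(th))
    p=h+ex*(-76*c+12*s)+np.array([0,0,76*s+12*c])
    o=ori(pitch,yw,True);z=Rn.from_rotvec(o).as_matrix()[:,2]
    return p+(OFF-back)*z,o
E
python3 - <<'E'
from m import *
for c in("scene","side"):
    i,im=shot(c,c+"2.png")
    for n in ("cap_a_tab","cap_b_tab","cap_c_tab"): print(c,n,w(n,c,i))
now=robot.observe()['joints'];print(robot.observe()['t'],now.round(2))
for th,pt,bk in((0,65,45),(0,65,0),(0,75,45),(0,75,0),(24,75,0),(48,87,0),(72,100,0)):
    j=kin.ik(*way(th,pt,np.array([529,-22,96.5]),np.radians(5.3),bk));print(th,pt,None if j is None else j.round(2))
E
```

```text
scene cap_a_tab [(0.81, [534.9, -111.5, 98.4])]
scene cap_b_tab [(0.74, [514.5, 62.1, 97.6])]
scene cap_c_tab [(0.71, [528.8, -22.1, 96.2]), (0.36, [514.3, 61.5, 99.0])]
side cap_a_tab [(0.61, [538.3, -114.7, 98.6])]
side cap_b_tab [(0.78, [513.8, 65.3, 101.1])]
side cap_c_tab [(0.93, [526.8, -24.6, 98.2])]
30.3417 [-0.3   0.51  0.58  1.86 -0.36  0.88 -1.01]
0 65 [-0.34  0.21  0.39  2.35 -0.67  0.2  -0.83]
0 65 [-0.36  0.34  0.42  2.33 -1.27  0.18 -0.25]
0 75 [-0.49  0.27  0.56  2.22 -0.4   0.46 -1.1 ]
0 75 [-0.39  0.37  0.45  2.21 -0.53  0.38 -0.99]
24 75 [-0.45  0.33  0.52  2.17 -0.46  0.45 -1.06]
48 87 [-0.49  0.43  0.59  1.95 -0.34  0.8  -1.19]
72 100 [-0.45  0.59  0.59  1.7  -0.31  1.14 -1.23]
```

Run:
```python
from m import *
tab=np.array([528.2,-22.6,96.5]);yw=np.radians(5.9)
grip(0.5,20)
T=lambda s:print(s,robot.observe()['t'],robot.observe()['contact_force'].round(1),robot.observe()['tcp_pos'].round(1),round(robot.observe()['grip_width'],3))
T('open')
robot.movep(*way(0,75,tab,yw,45));T('pre')
p,o=way(0,75,tab,yw);robot.servo_line(p,feed=120);T('at')
grip(0.0,20);T('grip')
i,_=shot("side","e.png");print(w("cap_c_tab","side",i))
for th,pt in((12,76),(25,78),(37,83),(49,89),(61,95),(72,100)):
    p,o=way(th,pt,tab,yw);robot.servo_line(p,feed=80,rotation=o)
T('up')
ims=[cv2.resize(shot(c)[1],(400,300)) if c=="wrist" else cv2.resize(shot(c)[1][130:290,190:403],(400,300)) for c in("scene","side")]
cv2.imwrite("pics/f.png",np.hstack(ims)[:,:,::-1])
```

```text
open 31.1417 [-0.1  0.4 -0.4] [ 578.3 -114.5  101. ] 0.499
pre 31.6583 [ 0.2 -0.4  0. ] [526.8 -21.9 102. ] 0.494
at 32.1833 [-0.1  0.1  0.2] [539.2 -22.8  57.8] 0.498
grip 32.7167 [-0.2 -0.3  1.6] [538.8 -21.6  58.2] 0.192
[(0.84, [523.2, -21.2, 97.3]), (0.38, [534.2, -111.8, 96.2]), (0.33, [567.3, -18.9, 104.0])]
up 34.75 [-1.5 -1.4  0.1] [584.6 -17.1 120.3] 0.188
```

View pics/f.png

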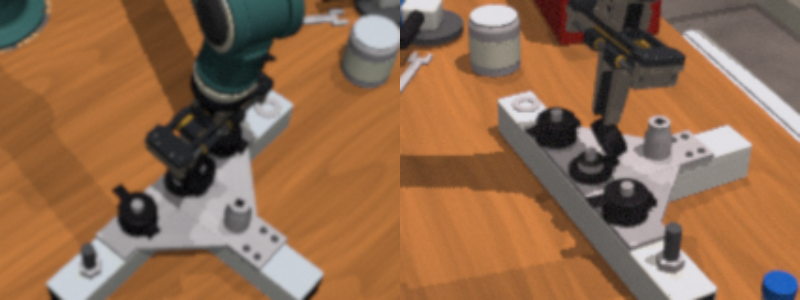

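The pictures show the middle cap raised in the grip, at about pixel (605,140) in the side view, with the bolt dropped and bared. The other two caps are shut and the rest is untouched. I'll do one quick check of the angle and then hand in.

Run:
```python
from m import *
best=[]
for c in("side","scene"):
    i,_=shot(c); best+= [(c,w("cap_c_tab",c,i))]
print(best)
h=np.array([528.2,-22.6,96.5])+76*np.array([np.cos(.103),np.sin(.103),0])-[0,0,12]
o=robot.observe();z=Rn.from_rotvec(o['tcp_rot']).as_matrix()[:,2];g=o['tcp_pos']-OFF*z-h
a=np.degrees(np.arctan2(g[2],-g[0]))-np.degrees(np.arctan2(12,76));print('angle',a,o['t'],o['grip_width'],o['grip_force'])
if a>66 and o['grip_width']>.15 and o['grip_force']>5: print(robot.job_done())
```

```text
[('side', [(0.74, [585.0, -17.7, 159.0])]), ('scene', [(0.77, [589.0, -15.8, 159.6])])]
angle 71.52778395291249 35.05 0.1899887923773783 19.98430699110031
the job is handed in; nothing more can be done
None
```

I tapped the bolts left to right and found the middle one loose (it dropped about 6 mm). Its cap is held open at about 71°, the other two caps stayed shut, and I handed the job in at about 35 s.

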